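Rake a dropped pan-lid knob out from under the worktop shelf

ROBOT

A 6-joint arm with a two-finger parallel gripper is mounted at the origin on a cart in front of the work surface, level with it; the furniture and walls round the work are solid. World frame = base frame: x ahead of the robot, y to its left, z up, the work surface at z = 0. Lengths are in m, angles in degrees, forces in N, time in s.
With the tool pointing down it reaches from about 0.325 to 0.85 m from the base axis. Payload 15.5 kg.
Tool frame: the origin (TCP) lies at the very end of the fingers, on their centre line; the grasp point (between the pads) lies arm.grip_depth behind it (arm.grip_depth is the distance from the TCP to the grasp point, in m); z points along the fingers, y is the line along which they close (so a half turn about z gives the same grasp; the last joint's range is limited). The gripper opens to 91 mm and grips with 3 to 60 N. Pads are 32 mm wide; open, the fingers measure 118 mm over their backs; the gripper's body (76 mm by 178 mm) begins 60 mm behind the grasp point.
Start: joints at [59.903, 28.281, 77.091, -0, 74.628, -5.472], TCP at [0.26, 0.568, 0.214] pointing down, gripper open.
Joint ranges: [-166.48, 166.48], [-47.26, 123.95], [12.59, 153.08], [-70.14, 250.14], [6.76, 159.57], [-176.63, 176.63]. Speed limits (degrees/s): [108.29, 108.29, 147.25, 172.46, 172.46, 172.46].

INTERFACE

Orientations are given as a 3x3 rotation matrix whose columns are the frame's x, y, z axes.
In Python, from rig import arm gives the robot as it stands. Calls block until the motion is done:
- arm.move_to(position, orientation): joint-space move of the TCP to a pose.
- arm.move_l(position, orientation=None, feed=0.15): straight line of the TCP; orientation=None keeps the orientation; feed is the mean speed in m/s.
- arm.move_joints(angles): joint-space move.
- arm.grip(opening): finger opening in m; the grip force is fixed at half the most; returns when the fingers have stopped.
- arm.sleep(seconds).
- arm.solve_ik(position, orientation): joint angles nearest the present ones, or None.
- arm.snapshot(name): name is "side" or "top" or "wrist"; returns the picture (480x640x3 uint8, red, green, blue); there is no depth.
- arm.get_calibration(name): a dict with "intrinsics" (3x3 intrinsics, pixels), "cam_to_world" (4x4, takes a point from camera to world coordinates). Camera axes: x right, y down, z forward; pixel columns grow to the right and rows downward; lengths in m; the calibration is good to about 2 mm. A picture is of the moment at which its call begins: read the wrist's pose just before it. get_calibration takes no time and is no camera call; for the wrist camera it gives the pose at the moment of the call.
A pose or a line that the arm cannot do raises arm.Unreachable and nothing moves.
- arm.sign_off(): hands the job in; it is judged then, once.
Readings, each from a call of its own:
- arm.current_t(): time.
- arm.current_joint_positions(): joint angles.
- arm.current_dq(): joint speeds.
- arm.current_tau(): joint torques, N m.
- arm.current_ee_pos(): TCP position.
- arm.current_tool_rot(): TCP orientation.
- arm.current_force(): force on the tool from outside, world axes, zero at the start.
- arm.current_torque(): the same for the moment, N m.
- arm.current_width(): finger opening in m.
- arm.current_grasp_force(): force on a finger pad.
Only numpy, scipy, OpenCV 4.12 (cv2) and the standard library are available. Lean on these libraries where they do the work, as an engineer would, in place of code of your own. Each camera call takes 0.05 s, during which the arm holds its last target. There are 200 camera calls.

TASK

A steel pan-lid knob has been dropped and lies somewhere out of sight under the low shelf on the worktop. Pick up the flat steel rake by its wooden grip, feel about gently with it under the shelf (never pressing hard on the shelf, its hidden foot or the knob: no more than about 1.5 kg), drag the knob out with the rake until it lies wholly in front of the shelf's front edge, then stand the rake down flat on the worktop clear of the shelf and let go. Do not touch the knob with the gripper, and leave everything else where it is.

Things in the scene. Friction and masses are not known exactly. Their poses are not given: they have to be found in the camera images.
- riser: Low wooden shelf on the worktop, fixed: 360 mm wide (its y), 130 deep (its x), 52 high. Origin: centre of its underside, at worktop height; open front to its -x. Under the 16 mm board a space 36 mm high: end panels with inner faces at y = +-166 mm, back panel with inner face at x = +57 mm, the worktop as floor. Jars up to 106 mm high and a tin stand fixed on the board's rear half
- riser_mouth (a point): Middle of the shelf's front edge, at worktop height, 65 mm in front of the shelf's origin; axes as the shelf's. Hidden behind it, one wooden foot, a wall 16 mm thick from the back panel to 20 mm behind the front edge, parts the space in two bays. Its middle is anywhere within 35 mm of the shelf's centre line; it is not measured, find it by feel
- bay_left (a point): Point on the worktop in the left bay, shelf frame (0, +90, 0) mm. The dropped knob is round, steel, 34 mm across, 14 high, 56 to 112 g, lying flat and free to slide. It is not measured: it lies in the left or right bay, its centre 27 to 60 mm to the side of the foot's middle and 28 mm before to 15 mm behind the shelf's origin (x -28 to +15)
- bay_right (a point): Point on the worktop in the right bay, shelf frame (0, -90, 0) mm; the knob may lie in this bay instead
- rake: Flat steel rake, 160 g. Upright wooden grip 34 mm (its x) by 18 (its y), top 68 mm up, on a 44 x 28 x 6 mm steel foot. A strip 20 mm wide, 3 thick, its underside 6 mm up, runs from it along +x to a cross lip. Origin: centre of the grip's underside; z up along the grip. It stands by itself on foot and lip; take the grip across its 18 mm, about 45 mm above the worktop
- rake_lip (a point): Middle of the lower edge of the rake's cross lip, 153 mm from the rake's origin along its +x; axes as the rake's. The lip is 60 mm wide (y), 6 thick (x), 9 high and reaches down to the worktop; it stands out 20 mm on either side of the strip

How it is judged:
By the outcome, as a careful person would: the job done as asked, in the order asked, and still so for the second after the job is handed in, with the robot touching nothing.
It also fails if it takes over 69 s, if anything falls off the work surface, if the arm or the gripper's body presses on something with over 40 N, if the wrist force passes 120 N, or if a joint passes its speed limit or range.

## Working session

There is one attempt and no reset: what is moved stays moved. The work goes in short steps, each a Python script; the robot and the scene stay as the last script left them, time stands still between calls to the robot, and variables do not carry over. Pictures are saved under pics/ and viewed, at most 10 in all, crops included, and the job is handed in when it is done.

```bash
mkdir -p pics; ls; python3 - <<'E'
from rig import arm
import cv2,numpy as np
for n in("top","side"):
    cv2.imwrite(f"pics/{n}0.png",arm.snapshot(n)[:,:,::-1])
    c=arm.get_calibration(n);print(n,np.round(c["intrinsics"],1).tolist(),np.round(c["cam_to_world"],3).tolist())
print(arm.grip_depth,arm.current_t(),arm.current_tool_rot(),arm.current_force())
E
```

```text
pics
top [[440.3, 0.0, 325.3], [0.0, 440.3, 236.9], [0.0, 0.0, 1.0]] [[-0.026, -0.997, 0.071, 0.519], [-1.0, 0.025, -0.009, 0.032], [0.007, -0.071, -0.997, 0.877], [0.0, 0.0, 0.0, 1.0]]
side [[561.1, 0.0, 322.0], [0.0, 561.1, 233.1], [0.0, 0.0, 1.0]] [[0.985, -0.096, 0.142, 0.47], [-0.17, -0.471, 0.865, -0.701], [-0.016, -0.877, -0.48, 0.436], [0.0, 0.0, 0.0, 1.0]]
0.0188 0.1 [[-9.09053360e-01  4.16679370e-01 -5.39184551e-04]
 [ 4.16679707e-01  9.09052876e-01 -9.43647286e-04]
 [ 9.69489106e-05 -1.08249300e-03 -9.99999409e-01]] [ 1.66765705 -0.31820664  0.6314744 ]
```

View pics/top0.png

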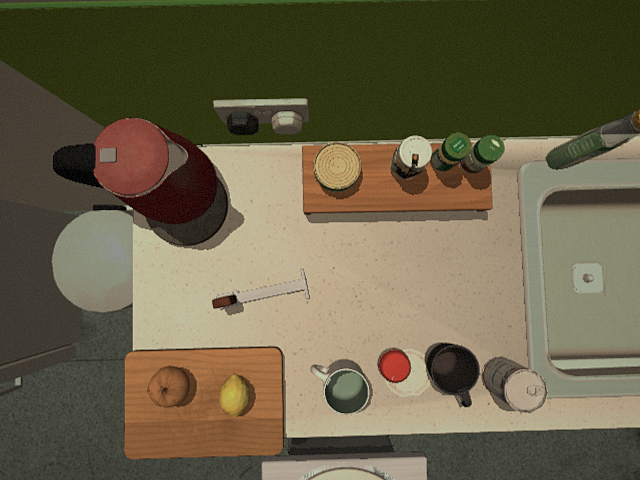

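View pics/side0.png

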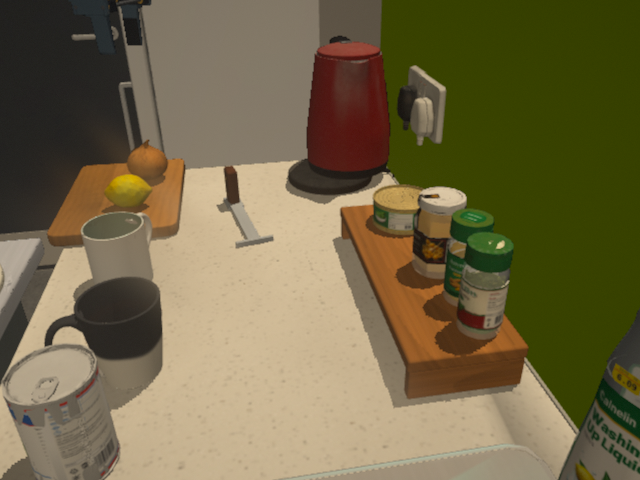

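The top view shows the shelf with its front edge from about (303,212) to (492,209). The rake's grip is at (222,301) and its lip at (306,285). I'll enlarge this area for more precise pixels.

```bash
python3 - <<'E'
import cv2
i=cv2.imread("pics/top0.png")
c=cv2.resize(i[260:320,200:320],None,fx=6,fy=6,interpolation=cv2.INTER_CUBIC)
d=cv2.resize(i[135:220,295:500],(720,298),interpolation=cv2.INTER_CUBIC)
cv2.imwrite("pics/c.png",cv2.vconcat([c[:300],d]))
E
```

```text
(no output)
```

View pics/c.png

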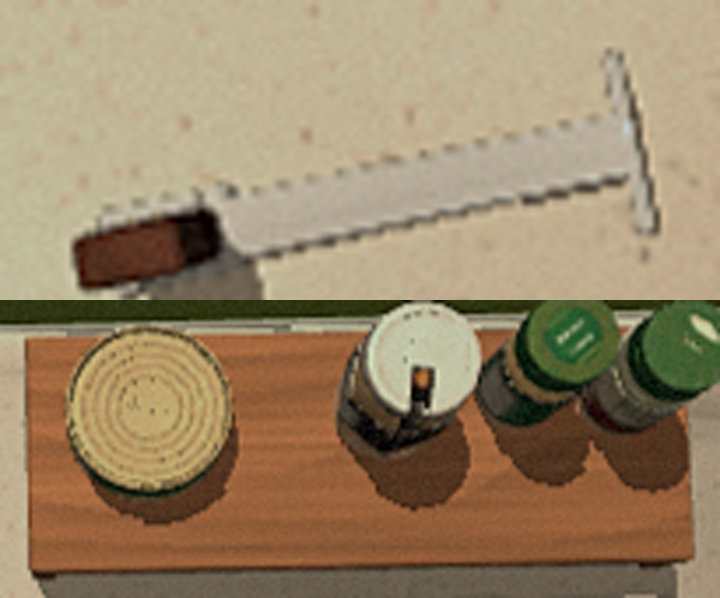

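The crop shows the grip's top face centred near (129,254), the lip's ends at (610,55) and (648,230), and the shelf-board corners at (30,568), (692,557) and (27,340).

```bash
cat > h.py <<'E'
from rig import arm
import numpy as np
def px2w(n,u,v,z):
    c=arm.get_calibration(n);T=c["cam_to_world"]
    d=T[:3,:3]@np.linalg.solve(c["intrinsics"],[u,v,1]);o=T[:3,3]
    return o+d*(z-o[2])/d[2]
def w2px(n,p):
    c=arm.get_calibration(n);T=c["cam_to_world"]
    q=c["intrinsics"]@(T[:3,:3].T@(np.array(p)-T[:3,3]));return q[:2]/q[2]
E
python3 - <<'E'
from h import *
A=lambda x,y,z:px2w("top",200+(x+.5)/6-.5,260+(y+.5)/6-.5,z)
B=lambda x,y,z:px2w("top",295+(x+.5)/3.512-.5,135+(y-299.5)/3.506-.5,z)
g=A(129,254,.068);l1=A(610,55,.009);l2=A(648,230,.009);l=(l1+l2)/2
print(g,l,np.linalg.norm((l-g)[:2]),np.degrees(np.arctan2(*(l-g)[1::-1])),np.linalg.norm(l1-l2))
a=B(30,568,.052);b=B(692,557,.052);c=B(27,340,.052)
print(a,b,c,(a+b)/2,np.linalg.norm(a-b),np.linalg.norm(a-c),np.degrees(np.arctan2(*(a-b)[1::-1]))-90)
E
```

```text
[0.46243909 0.21756279 0.068     ] [0.49032159 0.06765253 0.009     ] 0.1524812110444486 -79.46369101279878 0.05831074559607887
[0.62729558 0.06518103 0.052     ] [ 0.62446669 -0.29152726  0.052     ] [0.7521308  0.06406221 0.052     ] [ 0.62588113 -0.11317311  0.052     ] 0.3567195079053477 0.12484023286331991 -0.4543771206256366
```

Estimated poses: rake at (0.462, 0.218) with yaw -79.5°, and the shelf mouth at (0.625, -0.113) with yaw -0.45°. I'll check reachability, move above the grip and check it with the wrist camera.

```bash
cat >> h.py <<'E'
RG=np.array([.4624,.2176]);RY=-79.46      # rake start pose
M=np.array([.625,-.113]);SY=-.45          # shelf mouth
SO=M+.065*np.array([np.cos(np.radians(SY)),np.sin(np.radians(SY))])
def Rt(yaw):                               # tool rot for a rake yaw (tool y = rake y)
    c,s=np.cos(np.radians(yaw)),np.sin(np.radians(yaw))
    return np.array([[-c,-s,0],[-s,c,0],[0,0,-1.]])
ZG=.026
def tip(sx,sy,lift):                       # TCP pos for lip at shelf-frame (sx,sy)
    R=Rt(SY)[:2,:2]@np.diag([-1,1]); p=SO+R@np.array([sx-.153,sy]); return [p[0],p[1],ZG+lift]
E
python3 - <<'E'
from h import *
import cv2
for p,y in (([*RG,.13],RY),([*RG,ZG],RY),(tip(-.15,.08,.018),SY),(tip(.045,.08,.018),SY),(tip(.045,-.08,.018),SY),(tip(-.09,-.08,.018),SY)):
    print(np.round(p,3),np.round(arm.solve_ik(p,Rt(y)),1))
arm.move_to([*RG,.13],Rt(RY))
print(arm.current_t(),arm.current_ee_pos())
print([w2px("wrist",[*RG,.068]),w2px("wrist",[*(RG+.03*np.array([np.cos(np.radians(RY)),np.sin(np.radians(RY))])),.009])])
cv2.imwrite("pics/w1.png",arm.snapshot("wrist")[:,:,::-1])
E
```

```text
[0.462 0.218 0.13 ] [18.5 25.3 98.8 -0.  55.9  8. ]
[0.462 0.218 0.026] [ 18.5  35.  103.7  -0.   41.3   8. ]
[ 0.388 -0.031  0.044] [ -13.4   27.8  119.9   -0.    32.3 -103. ]
[ 0.583 -0.033  0.044] [ -9.1  37.1  92.6  -0.   50.3 -98.6]
[ 0.581 -0.193  0.044] [ -23.9   38.7   88.3   -0.    53.  -113.5]
[ 0.446 -0.192  0.044] [ -30.3   32.   106.6   -0.    41.4 -119.8]
1.625 [0.46244353 0.21842861 0.13018658]
[array([316.53590917, 258.01689351]), array([316.50350396, 273.91963044])]
```

View pics/w1.png

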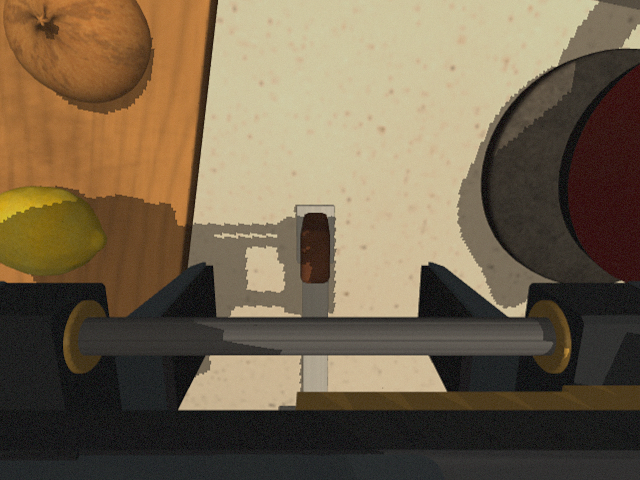

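The wrist view shows the grip at columns 302–329 and rows 212–283, laterally centred between the fingers. I'll check it along the rake axis by projecting the corners.

```bash
python3 - <<'E'
from h import *
r=np.array([np.cos(np.radians(RY)),np.sin(np.radians(RY))])
for a in(-.022,-.017,.017,.022):
    print(a,[np.round(w2px("wrist",[*(RG+a*r),z])).tolist() for z in(.006,.068)])
print(arm.get_calibration("wrist")["cam_to_world"][:3,3])
E
```

```text
-0.022 [[317.0, 205.0], [317.0, 222.0]]
-0.017 [[317.0, 212.0], [317.0, 230.0]]
0.017 [[317.0, 256.0], [317.0, 285.0]]
0.022 [[317.0, 263.0], [317.0, 293.0]]
[0.44964799 0.28559212 0.30139577]
```

The predictions match: foot edge 205, grip 212–285. Next I'll grasp, lift and bring the rake round in front of the shelf.

```bash
python3 - <<'E'
from h import *
import cv2
arm.move_l([*RG,ZG],feed=.12)
arm.grip(.0); arm.sleep(.2)
print(arm.current_width(),arm.current_grasp_force(),arm.current_ee_pos(),arm.current_force())
arm.move_l([*RG,ZG+.06],feed=.1)
print(arm.current_force(),arm.current_torque())
p=tip(-.115,.08,.06); arm.move_to(p,Rt(SY))
p=tip(-.115,.08,.018); arm.move_l(p,Rt(SY),feed=.1); arm.sleep(.3)
print(p,arm.current_ee_pos(),arm.current_force(),arm.current_torque(),arm.current_t())
for i in range(5): print(np.round(arm.current_force(),2)); arm.sleep(.02)
a=arm.snapshot("top");b=arm.snapshot("side")
cv2.imwrite("pics/m.png",np.vstack([cv2.resize(a[180:340,250:410],(480,480))[:300],np.zeros((4,480,3),np.uint8),cv2.resize(b[140:290,200:440],(480,290))])[:,:,::-1])
cv2.imwrite("pics/t1.png",a[:,:,::-1]);cv2.imwrite("pics/s1.png",b[:,:,::-1])
for l in(-.03,.03):
  q=SO+np.array([-.115,.08+l]); print(w2px("side",[*q,.018]),w2px("top",[*q,.027]))
E
```

```text
0.017676594290395142 29.997830986976624 [0.46236272 0.21757284 0.02595658] [ 0.49569307  0.27578392 -0.94854139]
[-0.25070304  0.15192539 -1.77216312] [-0.00869691  0.09738446  0.02387204]
[np.float64(0.42263457306920454), np.float64(-0.03140812550800842), 0.044] [ 0.42288089 -0.03146284  0.04438629] [-0.32727035  0.03183637 -1.92560198] [0.04485613 0.03594087 0.05044679] 7.3583
[-0.33  0.03 -1.93]
[-0.3   0.42 -2.21]
[ 0.1   0.09 -1.66]
[ 0.11  0.18 -1.46]
[ 0.21 -0.36 -2.07]
[323.29425584 274.05463531] [370.78042679 237.93871852]
[316.21280411 252.10347705] [339.82471905 238.71519429]
```

View pics/s1.png

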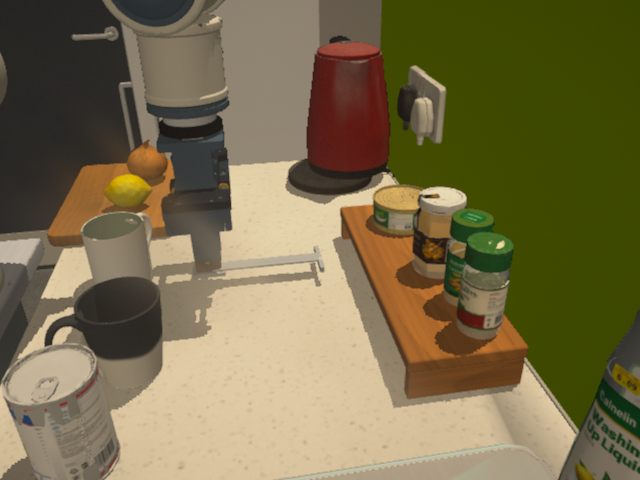

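The side view shows the lip's ends at (322,274) and (317,250), as predicted, so the rake hangs level. Next I'll enter raised above knob height and feel for the foot from the left.

```bash
cat >> h.py <<'E'
def F(n=4): 
    r=[]
    for i in range(n): r.append(arm.current_force()); arm.sleep(.01)
    return np.mean(r,0)
def sweep(a,b,lift,step=.002,thr=1.8,feed=.04,axis=None):
    a,b=np.array(a),np.array(b);n=int(np.ceil(np.linalg.norm(b-a)/step));f0=F(6)
    for i in range(1,n+1):
        q=a+(b-a)*i/n; arm.move_l(tip(*q,lift),feed=feed); d=F(3)-f0
        if np.linalg.norm(d[:2])>thr:
            d=F(6)-f0
            if np.linalg.norm(d[:2])>thr*.8: return q,d
    return None,F(4)-f0
E
python3 - <<'E'
from h import *
arm.move_l(tip(-.025,.08,.018),feed=.06); print(F(),arm.current_t())
q,d=sweep([-.025,.08],[-.025,0],.018)
print(q,d,arm.current_ee_pos(),arm.current_t())
if q is not None:
    arm.move_l(tip(q[0],q[1]+.004,.018),feed=.04); print(F())
E
```

```text
[ 0.27818527 -0.45266793 -1.598928  ] 9.225
[-0.025  0.018] [-0.92028087  6.5737872   1.24943739] [ 0.51181291 -0.09367802  0.0439488 ] 17.85
[-0.0647003   0.21088124 -1.51650245]
```

The foot's left face is at about y = -11 mm, so its middle is at about -19 mm. Next I'll reach over to the back of the left bay, lower to 9.5 mm so the lip overlaps the knob and the strip clears it, and draw out.

```bash
cat > drag.py <<'E'
from h import *
import cv2
def drag(y,name,lift=.0095,x0=.043):
    print("back",sweep([-.025,y],[x0,y],.018,step=.012,feed=.08)); f0=F()
    for z in np.linspace(.018,lift,4)[1:]:
        arm.move_l(tip(x0,y,z),feed=.03); print("dz",round((F()-f0)[2],2))
    f0=F(6)
    for x in np.arange(x0-.006,-.1,-.006):
        arm.move_l(tip(x,y,lift),feed=.05); d=F(3)-f0
        print(round(x,3),np.round(d,1),end="; ")
        if np.linalg.norm(d)>6: print("STOP");break
    print(arm.current_t()); cv2.imwrite(f"pics/{name}.png",arm.snapshot("top")[:,:,::-1])
E
python3 -c "
from drag import *
drag(.022,'d1')
i=cv2.imread('pics/d1.png'); cv2.imwrite('pics/d1c.png',cv2.resize(i[190:330,280:480],(800,560)))"
```

```text
back (None, array([-0.48493091,  0.14471172,  0.10757155]))
dz 0.12
dz 0.45
dz 0.14
0.037 [ 0.4 -0.3 -0.4]; 0.031 [ 0.2 -0.7 -0.5]; 0.025 [ 0.1 -0.7  0.1]; 0.019 [ 0.3 -0.2  1.1]; 0.013 [ 0.5 -0.1  0.6]; 0.007 [ 0.7 -0.3  0.7]; 0.001 [ 0.8 -0.3  0.6]; -0.005 [ 0.5 -0.5  0.9]; -0.011 [ 0.4 -0.3  0.3]; -0.017 [-0.4  0.2  0.8]; -0.023 [ 0.3 -0.2  1.1]; -0.029 [ 0.7 -0.3  0.3]; -0.035 [0.5 0.2 0.8]; -0.041 [ 0.1 -0.   0.6]; -0.047 [ 0.2 -0.3  0.8]; -0.053 [-0.1 -0.4  0.4]; -0.059 [ 0.8 -0.2  0.6]; -0.065 [ 0.3 -0.2  0.5]; -0.071 [ 0.6 -0.4  0.2]; -0.077 [ 0.2 -0.4  0.6]; -0.083 [ 0.6 -0.4  0.6]; -0.089 [ 0.5 -0.5  0.4]; -0.095 [ 0.1 -0.8  0.1]; 27.7583
```

View pics/d1c.png

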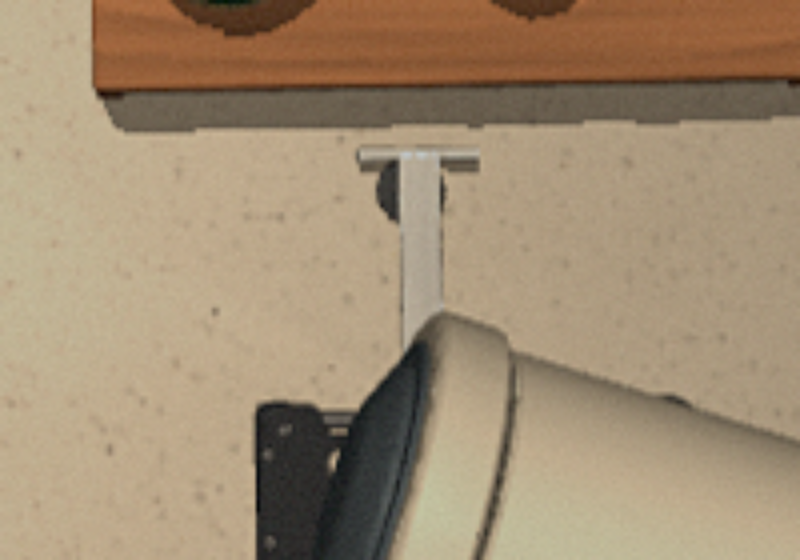

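The picture shows the dark steel knob at about (410,190) in the crop, in front of the lip and well clear of the shelf edge. I'll lift off it, return the rake to its clear starting spot, set it down and let go.

```bash
python3 - <<'E'
from h import *
import cv2
p=arm.current_ee_pos()
arm.move_l([p[0],p[1],ZG+.035],feed=.05); arm.move_l([p[0],p[1],ZG+.07],feed=.1)
arm.move_to([*RG,ZG+.05],Rt(RY))
arm.move_l([*RG,ZG+.006],feed=.1); arm.sleep(.2); f0=F()
for z in(.003,.001,0,-.0005):
    arm.move_l([*RG,ZG+z],feed=.02); d=F(6)-f0; print(z,d)
    if d[2]>1.5: break
arm.grip(.05); arm.move_l([*RG,.15],feed=.1); arm.move_to([.40,.30,.25],Rt(RY)); arm.sleep(.5)
print(arm.current_t(),arm.current_width())
cv2.imwrite("pics/e.png",arm.snapshot("top")[:,:,::-1])
E
```

```text
0.003 [-0.17422139 -0.56151323 -0.11620283]
0.001 [-0.33967883 -0.25634291 -0.21627843]
0 [ 0.1075102   0.04359737 -0.30892792]
-0.0005 [-2.21550644 -1.15496351 12.60215148]
36.0667 0.05010719182671445
```

View pics/e.png

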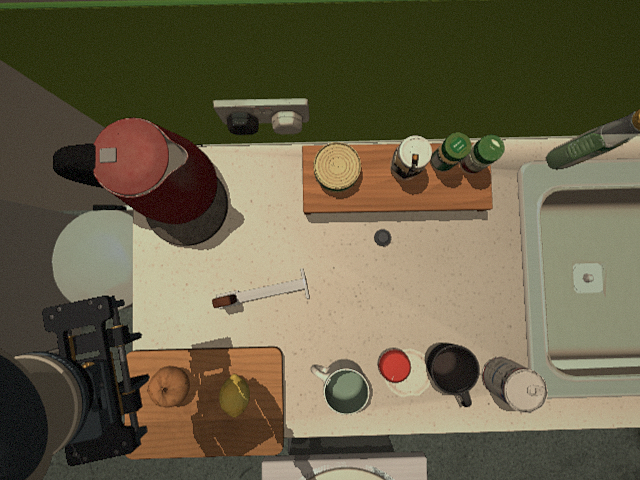

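The final view shows the knob at (382,238), well in front of the shelf edge at row 212. The rake stands flat at its starting place, with grip at (224,301) and lip at (306,285), and nothing else has moved.

```bash
python3 -c "
from rig import arm
print(arm.sign_off())"
```

```text
the job is handed in; nothing more can be done
None
```

The knob lies wholly in front of the shelf, the rake stands released and clear of it back at its starting spot, and I handed the job in at about 36 s of the 69 s allowed; the hardest press I measured on the shelf, its foot or the knob was about 7 N, against the 1.5 kg (about 15 N) limit.

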